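# Run a fingertip along the switch row

### The arm

A 6-joint arm with a two-finger parallel gripper is mounted at the origin on a cart in front of the work surface, level with it; the furniture and walls round the work are solid. World frame = base frame: x ahead of the robot, y to its left, z up, the work surface at z = 0. Lengths are in mm, angles in rad, forces in N, time in s.
With the tool pointing down it reaches from about 400 to 925 mm from the base axis. Payload 3.4 kg.
Tool frame: the origin (TCP) lies at the very end of the fingers, on their centre line; the grasp point (between the pads) lies 19 mm behind it; z points along the fingers, y is the line along which they close (so a half turn about z gives the same grasp; the last joint's range is limited). The gripper opens to 85 mm and grips with 20 to 120 N. Pads are 22 mm wide; open, the fingers measure 114 mm over their backs; the gripper's body (76 mm by 85 mm) begins 54 mm behind the grasp point. The pads swing forward as they close: fully open they stand 13 mm farther back than shut.
Start: joints at [-0.073, 0.307, 1.506, -0, 1.328, -0.073], TCP at [575.005, -0.025, 231.305] pointing down, gripper open.
Joint ranges: [-3.12, 3.12], [-1.05, 2.28], [0.14, 2.33], [-1.42, 4.57], [0.1, 2.73], [-2.68, 2.68]. Speed limits (rad/s): [2.57, 2.57, 3.14, 3.14, 3.14, 3.14].

### API

Orientations are given as a 3x3 rotation matrix whose columns are the frame's x, y, z axes.
In Python, from bench import get_obs, read_camera, finish_job gives the robot as it stands.
- The arm moves only by the tool carry_out, never from a script. Its argument "steps" is a list of rows, each a list of 2 entries, a list of its own where there are three numbers: the shift along the tool's x, y, z in mm, then the turn, a rotation vector about the tool's x, y, z in rad. A call has 1 to 12 rows; each row shifts and turns the commanded pose from where the row before left it, along the tool's axes as they then stand; what a row does not reach is not made up. A row lasts 1/8 s, in which the tool goes at most 62.5 mm and 10.7 degrees, less where a joint would pass 70% of its speed; a pose out of reach is approached as far as the arm can. A call is refused whole if a number of a shift passes 62.5 or a number of a turn 0.188, either way. A call with a gripper value outside its range is refused whole. "gripper" is the closure, from 0 (fully open) to 1 (shut), set as the call begins (left out, the last holds). The fingers move at their own pace and stop on an object; "squeeze" is the grip in N (left out, the last holds). Time passes only in rows, so rows that do not move let the fingers close. It gives the time, the measured TCP pose, the force, the opening and the grip force at its end, in the units of the state.
- get_obs(): the state, without advancing time (a new reading comes with each control period).
- read_camera(name): name is "scene" or "side" or "wrist"; returns a dict with "pixels" (420x560x3 uint8, blue, green, red), "fx", "fy", "cx", "cy" (pixels), "k1" (the pictures are not rectified: a ray, as slopes to the right and down, at radius r is drawn at 1 + k1 r^2 times it, then the intrinsics apply), "pose" (4x4, takes a point from camera to world coordinates); the wrist camera has in their place "hand_eye" (4x4, takes a point from camera to tool coordinates, whose origin is the TCP and whose axes are the flange's). Camera axes: x right, y up, looking along -z (the intrinsics and any distortion apply to the point x, -y, -z); pixel columns grow to the right and rows downward; lengths in mm; the calibration is good to about 2 mm. A picture is of the moment at which its call begins: read the wrist's pose just before it. There is no depth.
- finish_job(): hands the job in; it is judged then, once.
The state is a dict: "time_s": time; "qpos": joint angles; "joint_vel": joint speeds; "joint_efforts": joint torques, N m; "tcp_pos": TCP position; "eef_rot": TCP orientation; "wrist_force": force on the tool from outside, world axes, zero at the start; "wrist_torque": the same for the moment, N m; "finger_gap": finger opening in mm; "grasp_force": force on a finger pad.
Only numpy, scipy, OpenCV 4.12 (cv2) and the standard library are available. Lean on these libraries where they do the work, as an engineer would, in place of code of your own. Each camera call takes 0.05 s, during which the arm holds its last target. There are 200 camera calls.

### The job

Switch off the bench circuits: starting at the green lamp, run your fingertips lightly along the row of four red levers in one pass, so that they flip over one after another away from the lamp, and keep the fingertips down in the row until the last red one is over. Leave the yellow lever at the far end on, do not shove or lift the switch strip, and leave the tools beside it where they lie.

Things in the scene. Friction and masses are not known exactly. Their poses are not given: they have to be found in the camera images.
- switch_strip: grey bench switch strip, 80 x 308 x 45 mm, 0.95 kg, standing loose. Origin: centre of its underside; x points across it, away from the robot, y along it to the green lamp's end (robot's left), z up. On its flat top (z = 45 mm), in a line at x = -20 mm: lamp at y = +133 mm, red flip levers at +100, +50, 0, -50, yellow one at -122 mm; a flush round socket lies behind each lever
- pivot_red_1 (a point): pivot of the first (next to the green lamp) red lever, on the strip's top face (z = 45 mm), axes as the strip's. A lever is 18 mm wide across the row, 6 mm thick, tip 33 mm from the pivot, 30 g. On: it leans 0.28 rad to the lamp, tip 33 mm above the strip's top and 12 mm to the lamp's side of the pivot
- pivot_red_2 (a point): pivot of the second red lever, on the strip's top face (z = 45 mm), axes as the strip's. Off: a lever lies 1.25 rad over, no part more than 14 mm above the strip's top, reaching 32 mm past its pivot away from the lamp
- pivot_red_3 (a point): pivot of the third red lever, on the strip's top face (z = 45 mm), axes as the strip's. A lever pushed past upright, away from the lamp, falls to off by itself; the push is under 1 N
- pivot_red_4 (a point): pivot of the fourth and last red lever, on the strip's top face (z = 45 mm), axes as the strip's. A fingertip travelling some 19 mm above the strip's top flips each lever and passes over those that lie
- pivot_yellow (a point): pivot of the yellow lever, on the strip's top face, 72 mm past the last red pivot, axes as the strip's. Lever as the red ones
- red_1 (a joint): first (next to the green lamp) red lever: 0 = on (leaning to the lamp), 0.28 = upright, 1.53 = fully off
- red_2 (a joint): second red lever: 0 = on (leaning to the lamp), 0.28 = upright, 1.53 = fully off
- red_3 (a joint): third red lever: 0 = on (leaning to the lamp), 0.28 = upright, 1.53 = fully off
- red_4 (a joint): fourth and last red lever: 0 = on (leaning to the lamp), 0.28 = upright, 1.53 = fully off
- yellow (a joint): yellow lever: 0 = on (leaning to the lamp), 0.28 = upright, 1.53 = fully off
- red_pencil: red pencil, 166 mm long, 8 mm thick, lying along the robot-side edge of the strip; origin at the middle of its underside; a bystander
- red_driver: red and black screwdriver, 160 mm long, 25 mm thick, lying along the far edge of the strip; origin at the middle of its underside; a bystander
- red_pliers: red-handled pliers, 185 mm long, 14 mm high, lying between robot and strip; origin at the middle of its underside; a bystander
- wrench: steel adjustable wrench, 190 mm long, 10 mm high, left of the strip; origin at the middle of its underside; a bystander
- tape_measure: orange tape measure, 64 mm high, at the right of the bench; origin at the middle of its underside; a bystander

How it is judged:
By the outcome, as a careful person would: the job done as asked, in the order asked, and still so for the second after the job is handed in, with the robot touching nothing.
It also fails if it takes over 35 s, if anything falls off the work surface, if the arm or the gripper's body presses on something with over 40 N, if the wrist force passes 120 N, or if a joint passes its speed limit or range.

## Working session

There is one attempt and no reset: what is moved stays moved. The work goes in short steps, Python scripts to look and compute and a tool call to move; the robot and the scene stay as the last step left them, time stands still between calls to the robot, and variables do not carry over. Pictures are saved under pics/ and viewed, at most 10 in all, crops included, and the job is handed in when it is done.

Besides the shell and the picture viewer there is one more tool, called after ">>>" as name([rows], argument=value, ...), one row to a line, values as JSON. carry_out: Moves the arm, as the interface text tells. Its arguments: {"type":"object","properties":{"steps":{"type":"array","items":{"type":"array"}},"gripper":{"type":"number"},"squeeze":{"type":"number"}},"required":["steps"]}

```bash
mkdir -p pics; cat > h.py <<'E'
import numpy as np, cv2
from bench import get_obs, read_camera, finish_job
def cam(n,save=None):
    o=get_obs(); c=read_camera(n)
    if n=="wrist":
        T=np.eye(4);T[:3,:3]=o["eef_rot"];T[:3,3]=o["tcp_pos"]; c["pose"]=T@np.array(c["hand_eye"])
    if save: cv2.imwrite("pics/"+save,c["pixels"])
    return c
def ray(c,u,v,z):
    K=np.array([[c["fx"],0,c["cx"]],[0,c["fy"],c["cy"]],[0,0,1.]])
    p=cv2.undistortPoints(np.array([[[u,v]]],float),K,np.array([c["k1"],0,0,0.]))[0,0]
    P=np.array(c["pose"]); d=P[:3,:3]@[p[0],-p[1],-1]; o=P[:3,3]
    return o+d*(z-o[2])/d[2]
E
python3 - <<'E'
from h import *
a=cam("scene");b=cam("wrist");s=cam("side")
cv2.imwrite("pics/scene.png",a["pixels"]);cv2.imwrite("pics/wrist.png",b["pixels"])
o=get_obs();print(o["eef_rot"],o["tcp_pos"],o["time_s"],o["finger_gap"]);print(a["pose"],b["pose"],s["pose"])
E
```

```text
[[ 4.75247135e-05  9.99998677e-01 -1.62604055e-03]
 [ 9.99999994e-01 -4.73663019e-05  9.74600807e-05]
 [ 9.73829322e-05 -1.62604517e-03 -9.99998673e-01]] [ 5.74461433e+02 -8.83649056e-03  2.30560416e+02] 0.15 85.16711042320294
[[-7.36571775e-01  2.93517532e-01 -6.09351687e-01 -2.33570726e+02]
 [-6.76012048e-01 -2.90614168e-01  6.77164024e-01  8.17219606e+02]
 [ 2.16732797e-02  9.10708990e-01  4.12479581e-01  5.39825949e+02]
 [ 0.00000000e+00  0.00000000e+00  0.00000000e+00  1.00000000e+00]] [[ 9.99998523e-01 -6.60618476e-04  1.58667661e-03  5.75005111e+02]
 [ 1.82649531e-04  9.58799065e-01  2.84085057e-01  7.20771626e+01]
 [-1.70897589e-03 -2.84084347e-01  9.58797770e-01  3.72683009e+02]
 [ 0.00000000e+00  0.00000000e+00  0.00000000e+00  1.00000000e+00]] [[-8.41827092e-01  3.49896743e-01 -4.10973742e-01 -5.44810357e+00]
 [-5.39608910e-01 -5.62824336e-01  6.26139753e-01  7.40484858e+02]
 [-1.22217636e-02  7.48866501e-01  6.62608174e-01  8.29365996e+02]
 [ 0.00000000e+00  0.00000000e+00  0.00000000e+00  1.00000000e+00]]
```

View pics/scene.png

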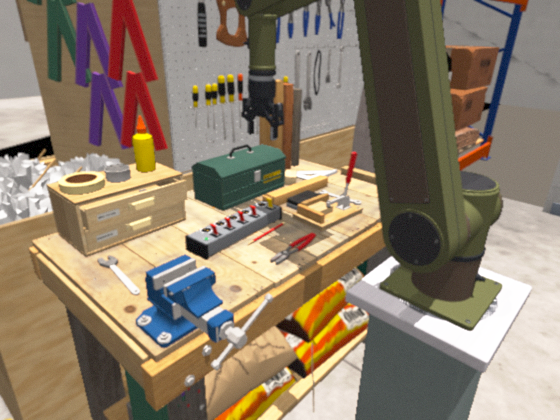

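View pics/wrist.png

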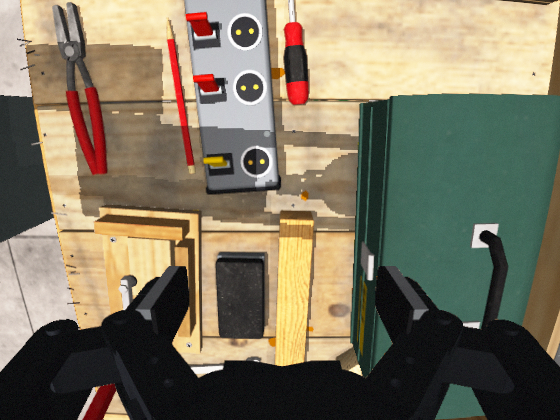

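The scene view shows the strip around (235,225) with the lamp end at left, (205,235). The wrist view shows the yellow end, corners about (207,190) and (279,187), yellow lever (215,161), and red levers 4 and 3 at (208,84) and (203,30). The toolbox is at x>360 px.

```bash
python3 - <<'E'
from h import *
b=cam("wrist")
for p in [(207,192),(279,187),(188,0),(260,0),(224,163),(218,93)]: print(p,ray(b,*p,45).round(1))
print(ray(b,388,100,100).round(0),ray(b,360,105,100).round(0))
c=cam("scene"); s=cam("side")
for i,q in enumerate((c,s)):
    p=cv2.resize(q["pixels"][150:300,130:330] if i==0 else q["pixels"],None,fx=4 if i==0 else 1.4,fy=4 if i==0 else 1.4,interpolation=cv2.INTER_CUBIC)
    cv2.imwrite(f"pics/z{i}.png",p)
E
```

```text
(207, 192) [496.1  -3.2  45. ]
(279, 187) [571.8   2.1  45. ]
(188, 0) [488.2 178.9  45. ]
(260, 0) [554.7 177.7  45. ]
(224, 163) [515.6  27.2  45. ]
(218, 93) [512.7  95.5  45. ]
[661.  87. 100.] [639.  82. 100.]
```

View pics/z0.png

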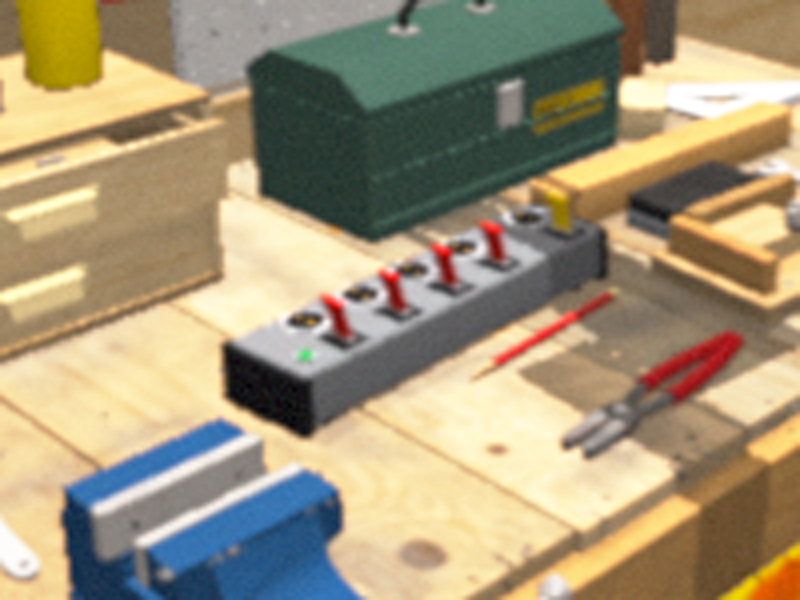

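The crop shows that the lamp is flat on the strip's top. The levers lean toward it, and the strip is slightly yawed. I'll shut the gripper, move over the row and look from close up.

>>> carry_out([
  [[45,-18,0],[0,0,0]],
  [[45,-18,0],[0,0,0]],
  [[45,-18,0],[0,0,0]],
  [[40,-16,0],[0,0,0]],
  [[0,0,0],[0,0,0]],
  [[0,0,0],[0,0,0]],
  [[0,0,0],[0,0,0]],
], gripper=1)

```text
time_s: 1.18
tcp_pos: [505.5, 174.0, 231.3]
eef_rot: [[0.001, 1.0, 0.0], [1.0, -0.001, -0.0], [-0.0, 0.0, -1.0]]
wrist_force: [-1.2, -0.9, 0.2]
finger_gap: 0.2
grasp_force: 0.0
```

```bash
python3 - <<'E'
from h import *
o=get_obs();print(o["tcp_pos"],o["finger_gap"],o["wrist_force"])
b=cam("wrist","w2.png")
np.savez("w2.npz",**{k:np.array(b[k]) for k in ("fx","fy","cx","cy","k1","pose")})
h=cv2.cvtColor(b["pixels"],cv2.COLOR_BGR2HSV)
for n,lo,hi in (("green",(45,120,120),(80,255,255)),("yellow",(22,150,100),(32,255,255)),("red",(0,180,120),(6,255,255))):
    k,_,st,ce=cv2.connectedComponentsWithStats(cv2.inRange(h,lo,hi))
    for i in range(1,k):
        if st[i,4]>40: print(n,st[i],ce[i].round(1),ray(b,*ce[i],45).round(1))
E
```

```text
[505.52257795 174.02953592 231.29338202] 0.2276399113741114 [-1.2031801  -0.90203865  0.18293076]
green [265  76   9  10  74] [268.8  80.5] [493.8 280.7  45. ]
red [260 103  20  15 228] [270.  109.3] [494.6 253.9  45. ]
red [264 159  20   9 152] [274.  162.8] [498.2 201.2  45. ]
red [345 191  14  19 136] [352.1 199.9] [580.6 162.   45. ]
red [269 211  18   6 102] [277.2 213.4] [501.2 147.1  45. ]
red [240 214  12  63 188] [245.5 243.5] [466.1 112.6  45. ]
red [144 239  32  65 285] [158.8 277. ] [364.2  70.6  45. ]
red [347 239  14  16 114] [353.7 246.1] [585.7 109.2  45. ]
red [167 259   7  16  45] [169.7 267. ] [378.4  83.6  45. ]
```

View pics/w2.png

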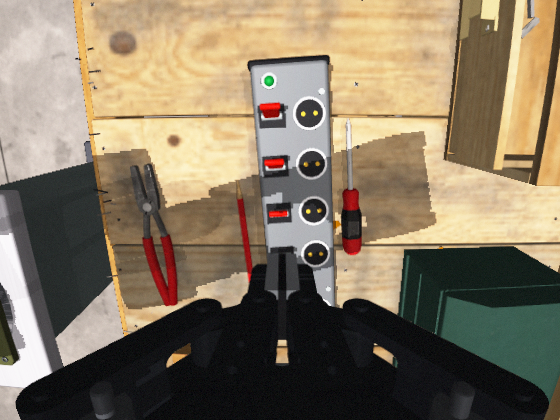

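The view shows the lamp at (269,80), red levers at (270,112), (275,163) and (279,213), sockets at (309,112), (312,164) and (314,211), and the wrist over lever 4. The area round the lamp end is clear.

```bash
python3 - <<'E'
from h import *
b=np.load("w2.npz")
for p in [(309,112.5),(312,164),(314,211),(315.5,254),(250,66),(330,62)]: print(p,ray(b,*p,45).round(1))
L=np.array([493.8,280.7]);d=np.array([515.6,27.2])-L;d/=np.linalg.norm(d);print(d)
for s in (33,83,133,183,255): print(s,(L+s*d).round(1))
E
```

```text
(309, 112.5) [533.  250.9  45. ]
(312, 164) [537.1 200.   45. ]
(314, 211) [540.5 149.8  45. ]
(315.5, 254) [543.6  99.9  45. ]
(250, 66) [475.9 294.   45. ]
(330, 62) [552.2 297.7  45. ]
[ 0.08567982 -0.99632272]
33 [496.6 247.8]
83 [500.9 198. ]
133 [505.2 148.2]
183 [509.5  98.4]
255 [515.6  26.6]
```

>>> carry_out([
  [[40,-4,0],[0,0,0]],
  [[40,-4,0],[0,0,0]],
  [[33,-4,0],[0,0,0]],
  [[0,0,45],[0,0,0]],
  [[0,0,45],[0,0,0]],
  [[0,0,40],[0,0,0]],
  [[0,0,25],[0,0,0]],
  [[0,0,12],[0,0,0]],
  [[0,0,0],[0,0,0]],
  [[0,0,0],[0,0,0]],
], gripper=1)

```text
time_s: 2.48
tcp_pos: [494.2, 288.2, 65.4]
eef_rot: [[0.0, 1.0, 0.002], [1.0, -0.0, 0.001], [0.001, 0.002, -1.0]]
wrist_force: [0.2, 0.3, -0.1]
finger_gap: -0.1
grasp_force: 0.0
```

```bash
python3 - <<'E'
from h import *
s=cam("side"); cv2.imwrite("pics/s1.png",cv2.resize(s["pixels"],None,fx=1.4,fy=1.4))
E
```

```text
(no output)
```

View pics/s1.png

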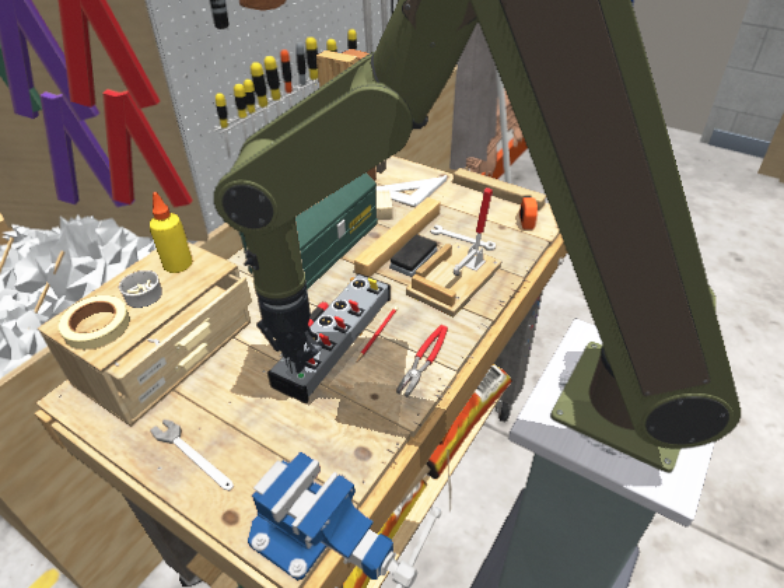

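The side view shows the fingertips just above the lamp at (298,370), with all the levers still up. I'll start the pass along the row at about 80 mm/s.

>>> carry_out([
  [[-10,0.8,1],[0,0,0]],
  [[-10,0.8,0],[0,0,0]],
  [[-10,0.8,0],[0,0,0]],
  [[-10,0.8,0],[0,0,0]],
  [[-10,0.8,0],[0,0,0]],
  [[-10,0.8,0],[0,0,0]],
  [[-10,0.8,0],[0,0,0]],
  [[-10,0.8,0],[0,0,0]],
  [[-10,0.8,0],[0,0,0]],
  [[-10,0.8,0],[0,0,0]],
])

```text
time_s: 3.78
tcp_pos: [501.1, 187.3, 63.3]
eef_rot: [[-0.0, 1.0, -0.0], [1.0, 0.0, -0.0], [-0.0, -0.0, -1.0]]
wrist_force: [0.0, 0.0, -0.5]
finger_gap: -0.1
grasp_force: 0.0
```

```bash
python3 - <<'E'
from h import *
s=cam("side"); cv2.imwrite("pics/s2.png",cv2.resize(s["pixels"][170:310,160:320],None,fx=4,fy=4))
E
```

```text
(no output)
```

View pics/s2.png

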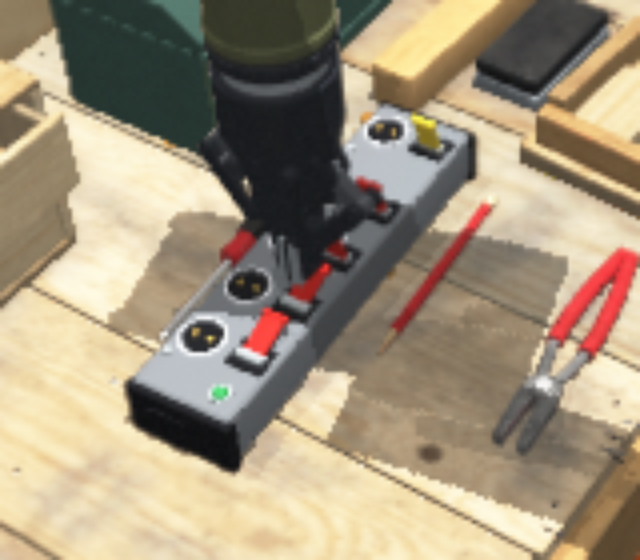

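The crop shows red 1 lying flat at (268,330), red 2 over at (312,290), and red 3 and 4 still up. I'll finish the pass, dwell, and keep clear of the yellow lever.

>>> carry_out([
  [[-10,0.8,-0.5],[0,0,0]],
  [[-10,0.8,0],[0,0,0]],
  [[-10,0.8,0],[0,0,0]],
  [[-10,0.8,0],[0,0,0]],
  [[-10,0.8,0],[0,0,0]],
  [[-10,0.8,0],[0,0,0]],
  [[-10,0.8,0],[0,0,0]],
  [[-10,0.8,0],[0,0,0]],
  [[-10,0.8,0],[0,0,0]],
  [[-7,0.5,0],[0,0,0]],
  [[0,0,0],[0,0,0]],
  [[0,0,0],[0,0,0]],
])

```text
time_s: 5.32
tcp_pos: [508.7, 91.1, 63.8]
eef_rot: [[0.0, 1.0, -0.0], [1.0, -0.0, 0.0], [0.0, -0.0, -1.0]]
wrist_force: [-0.0, -0.7, 0.1]
finger_gap: 0.2
grasp_force: 0.0
```

```bash
python3 - <<'E'
from h import *
s=cam("side"); cv2.imwrite("pics/s3.png",cv2.resize(s["pixels"][170:310,160:320],None,fx=4,fy=4))
E
```

```text
(no output)
```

View pics/s3.png

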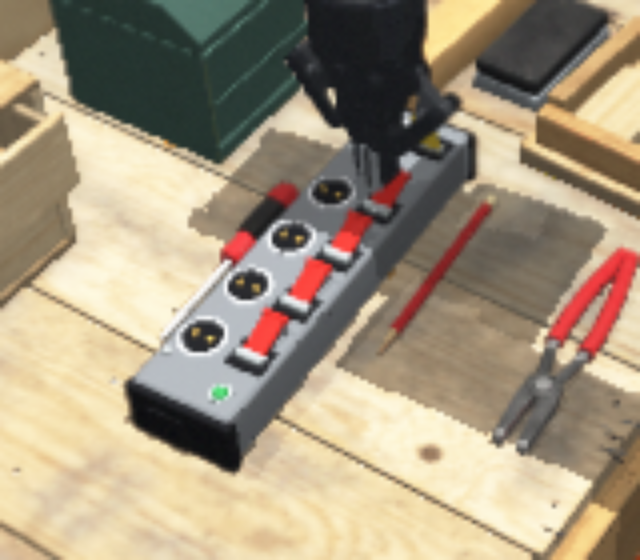

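All four reds are over: (265,335), (310,285), (350,235) and (393,190). The strip has not moved. I'll lift straight up and check the yellow lever.

>>> carry_out([
  [[0,0,-15],[0,0,0]],
  [[0,0,-30],[0,0,0]],
  [[0,0,-40],[0,0,0]],
  [[0,0,-40],[0,0,0]],
  [[0,0,-40],[0,0,0]],
  [[0,0,0],[0,0,0]],
  [[0,0,0],[0,0,0]],
])

```text
time_s: 6.25
tcp_pos: [508.2, 91.1, 229.1]
eef_rot: [[-0.0, 1.0, 0.0], [1.0, 0.0, 0.0], [0.0, 0.0, -1.0]]
wrist_force: [-0.3, -1.0, -0.3]
finger_gap: -0.2
grasp_force: 0.0
```

```bash
python3 - <<'E'
from h import *
s=cam("side"); cv2.imwrite("pics/s4.png",cv2.resize(s["pixels"][170:310,160:320],None,fx=4,fy=4))
E
```

```text
(no output)
```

View pics/s4.png

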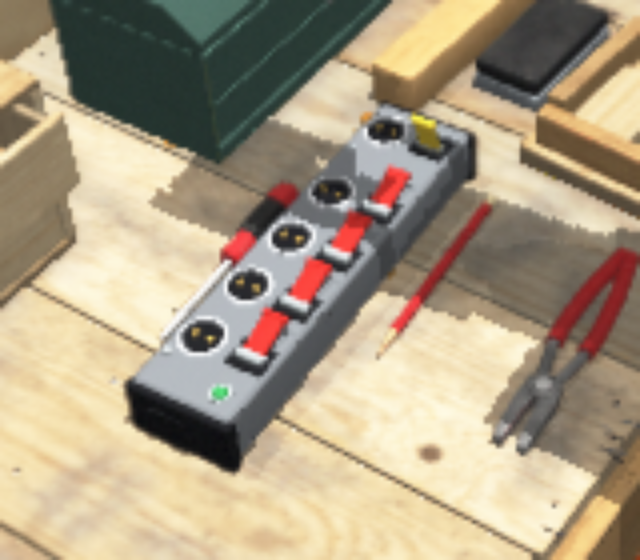

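The four red levers lie off, the yellow one at (425,132) is still on, and the tools are where they were.

```bash
python3 -c "
from bench import finish_job
print(finish_job())"
```

```text
the job is handed in; nothing more can be done
None
```

The job is handed in: all four red levers were flipped off in order in one pass, the yellow lever is still on, and the strip and nearby tools show no movement in the side view.

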